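# Set up the kitchen scale and weigh the lemon

## Robot

A 7-joint arm with a two-finger parallel gripper is mounted at the origin on a cart in front of the work surface, level with it; the furniture and walls round the work are solid. World frame = base frame: x ahead of the robot, y to its left, z up, the work surface at z = 0. Lengths are in m, angles in rad, forces in N, time in s.
With the tool pointing down it reaches from about 0.4 to 0.875 m from the base axis. Payload 19.3 kg.
Tool frame: the origin (TCP) lies on the centre line of the jaws, within the pads' length; the fingertips stand 14 mm ahead of it and the grasp point (between the pads) lies 5 mm behind it; z points along the fingers, y is the line along which they close (so a half turn about z gives the same grasp; the last joint's range is limited). The gripper opens to 85 mm and grips with 20 to 120 N. Pads are 22 mm wide; open, the fingers measure 114 mm over their backs; the gripper's body (76 mm by 85 mm) begins 54 mm behind the grasp point. The pads swing forward as they close: fully open they stand 13 mm farther back than shut.
Start: joints at [1.113, 0.521, -0.036, 1.599, 0.021, 1.021, -0.113], TCP at [0.236, -0.579, 0.245] pointing down, gripper open.
Joint ranges: [-2.91, 2.91], [-0.3, 2.13], [-1.5, 1.42], [0.17, 2.43], [-1.26, 4.41], [0.16, 1.93], [-2.52, 2.52]. Speed limits (rad/s): [1.89, 1.89, 2.39, 2.39, 3.01, 3.01, 3.01].

## Interface

Orientations are given as [roll, pitch, yaw] about the fixed x, y, z axes, in that order (R = Rz(yaw) Ry(pitch) Rx(roll)).
In Python, from workcell import bot, grab_frame, regions_of gives the robot as it stands. The module is installed in compiled form; this text tells all that it offers.
- The arm moves only by the tool play_rows, never from a script. Its argument "plan" is a list of rows, each a list of 3 entries, a list of its own where there are three numbers: the shift along the tool's x, y, z in units of 2.5 cm (1.0 is 2.5 cm), then the turn, a rotation vector about the tool's x, y, z in units of 0.15 rad (1.0 is 0.15 rad), then the closure, from -1 (fully open) to 1 (shut). In form: [[[tx, ty, tz], [rx, ry, rz], jaw], ...]. A call has 1 to 20 rows; each row shifts and turns the commanded pose from where the row before left it, along the tool's axes as they then stand; what a row does not reach is not made up. A row lasts 1/8 s, in which the tool goes at most 62.5 mm and 10.7 degrees, less where a joint would pass 70% of its speed; a pose out of reach is approached as far as the arm can. A call with a number of a shift or a turn outside -1 to 1 is refused whole. A call with a gripper value outside its range is refused whole. The fingers move at their own pace and stop on an object; "newtons" is the grip in N (left out, the last holds). Time passes only in rows, so rows that do not move let the fingers close. It gives the time, the measured TCP pose, the force, the opening and the grip force at its end, in the units of the state.
- bot.observe(): the state, without advancing time (a new reading comes with each control period).
- grab_frame(name): name is "scene" or "top"; returns a dict with "pixels" (480x640x3 uint8, red, green, blue), "depth" (480x640 float32, m along the optical axis (not along the pixel's ray), 0 where there is no reading), "camera_matrix" (3x3 intrinsics, pixels), "distortion" ([k1, k2, p1, p2, k3] as OpenCV has them; the pictures are not rectified), "R" (3x3) and "t" (3): a world point X has camera coordinates R X + t. Camera axes: x right, y down, z forward; pixel columns grow to the right and rows downward; lengths in m; the calibration is good to about 2 mm. A picture is of the moment at which its call begins.
- bot.job_done(): hands the job in; it is judged then, once.
Trained networks look in the newest picture that a camera, given by its name, has taken for a name from the list of things; names that differ only in an ending like _2 or _b are one class to them, and where a whole thing is asked for, a point or a joint stands for the part that bears it (a point fixed in the world has none). Each returns a list of dicts, best first, with "p" (0 to 1); they miss things now and then, are a little off and sometimes report something else, mostly with a low value. They report only what shows in the picture. A call takes as long as a camera call.
- regions_of(thing, camera): "mask" (480x640 bool, what is visible of it) and "box" ([left, top, right, bottom] in pixels, round what is visible of it).
The state is a dict: "clock": time; "qpos": joint angles; "qd": joint speeds; "joint_efforts": joint torques, N m; "position": TCP position; "tool_rot": TCP orientation; "force": force on the tool from outside, world axes, zero at the start; "moment": the same for the moment, N m; "grip_width": finger opening in m; "finger_force": force on a finger pad.
Only numpy, scipy, OpenCV 4.12 (cv2) and the standard library are available. Lean on these libraries where they do the work, as an engineer would, in place of code of your own. Each camera call takes 0.05 s, during which the arm holds its last target. There are 200 camera calls.

## Task

Get the little kitchen scale ready and weigh the lemon: click its readout fully out at the front, put the steel weighing dish back flat and square in the recess on top of the scale, and set the lemon in the dish. Lower things gently into place rather than dropping them, for the load cell is delicate, and leave the things standing round the scale where they are.

Things in the scene. Friction and masses are not known exactly. Their poses are not given: they have to be found in the camera images.
- scale: white kitchen scale that does not move on the worktop, 116 mm deep (its x) x 172 mm long (its y) x 28 mm high; origin under its centre on the worktop, z up, its front (readout side) faces its own -x. In its top is a centred rectangular recess 61 mm (x) x 109 mm (y), 6 mm deep, with a small chamfer
- recess (a point): centre of the floor of the scale's recess, 22 mm above the worktop; axes as the scale's. The dish's underside rests here when seated
- readout (a joint): how far the readout is out of the scale's front, m: 0 pushed in, 0.045 at its stop. An over-centre spring (about 1 N) draws it in below the middle of the travel and out beyond it
- readout_grip (a point): grip point on the readout, a flat white tongue 48 mm wide (scale's y), from 4 to 16 mm above the worktop, sliding out along the scale's -x. Pushed in, it stands 22 mm out of the scale's front: grip it across its width. The point is on its centre line, 9 mm behind its end, 10 mm up; axes as the scale's. A 6 mm long ridge crosses its top near the end, up to 18 mm
- dish: loose rectangular steel weighing dish, open at the top, 58 mm (its x) x 106 mm (its y) x 20 mm high, walls and floor 2.5 mm, 0.14 kg; origin under its centre, z up. Fits the recess either way round, 14 mm of it standing above the scale's top
- lemon: yellow lemon 71 x 53 x 51 mm, 0.085 kg; origin on its surface below its centre (as it first lies), x along its long axis; it can roll
- lemon_center (a point): centre of the lemon, axes as the lemon's
- salt_shaker: glass shaker with grey top, 44 mm across, 90 mm high, bystander; origin under its centre
- pepper_shaker: second such shaker, 44 mm across, 90 mm high, bystander; origin under its centre
- jam_jar: jar of red jam with white lid, 65 mm across, 94 mm high, bystander; origin under its centre
- drinking_glass: clear tumbler, 81 mm across, 93 mm high, bystander; origin under its centre

How it is judged:
By the outcome, as a careful person would: the job done as asked, in the order asked, and still so for the second after the job is handed in, with the robot touching nothing.
It also fails if it takes over 62 s, if anything falls off the work surface, if the arm or the gripper's body presses on something with over 40 N, if the wrist force passes 120 N, or if a joint passes its speed limit or range.

## Working session

There is one attempt and no reset: what is moved stays moved. The work goes in short steps, Python scripts to look and compute and a tool call to move; the robot and the scene stay as the last step left them, time stands still between calls to the robot, and variables do not carry over. Pictures are saved under pics/ and viewed, at most 10 in all, crops included, and the job is handed in when it is done.

Besides the shell and the picture viewer there is one more tool, called after "Request:" as name([rows], argument=value, ...), one row to a line, values as JSON. play_rows: Moves the arm, as the interface text tells. Its arguments: {"type":"object","properties":{"plan":{"type":"array"},"newtons":{"type":"number"}},"required":["plan"]}

```bash
mkdir -p pics
cat > h.py <<'E'
import numpy as np, cv2
from workcell import bot, grab_frame, regions_of
def pts(f,mask):
    v,u=np.nonzero(mask&(f["depth"]>0)); K=f["camera_matrix"]
    n=cv2.undistortPoints(np.stack([u,v],1).astype(np.float64)[:,None],K,np.array(f["distortion"]))[:,0]
    z=f["depth"][v,u]; c=np.c_[n*z[:,None],z]
    return (c-f["t"])@f["R"]
def save(f,n): cv2.imwrite("pics/"+n,f["pixels"][:,:,::-1])
E
python3 - <<'E'
from h import *
print(bot.observe())
for c in ("scene","top"):
    f=grab_frame(c); save(f,c+"0.png"); print(c, -f["R"].T@f["t"])
    for n in ["scale","readout_grip","dish","lemon","salt_shaker","jam_jar","drinking_glass"]:
        for r in regions_of(n,c)[:2]:
            P=pts(f,r["mask"])
            if len(P)<5: continue
            print(n,round(r["p"],2),r["box"],"med",np.median(P,0).round(3),"lo",np.percentile(P,2,0).round(3),"hi",np.percentile(P,98,0).round(3))
E
```

```text
{'clock': 0.0, 'qpos': array([ 1.11278462,  0.52202442, -0.03634892,  1.59999032,  0.02118918,
        1.02110675, -0.11278657]), 'qd': array([ 0.00105442, -0.00068482,  0.00015991, -0.00100707,  0.00121136,
        0.00024876,  0.00054537]), 'joint_efforts': array([-6.32136616e-04, -9.27068567e+01,  1.97963633e+00, -3.69920182e+01,
        1.78308453e-02,  8.13903665e-03,  2.29773013e-05]), 'position': array([ 0.23621271, -0.57829908,  0.24472533]), 'tool_rot': array([-3.14044994e+00,  6.18194747e-05,  3.87827884e-01]), 'force': array([0.54638103, 0.33293742, 0.62006463]), 'moment': array([-0.02921679, -0.03632129,  0.02316894]), 'finger_force': 0.0, 'grip_width': 0.08538542917203666}
scene [-0.49931897  0.6485555   0.69460197]
scale 0.78 [326.9, 228.6, 406.9, 265.0] med [ 0.585 -0.012  0.023] lo [ 0.523 -0.098  0.007] hi [0.654 0.065 0.029]
readout_grip 0.54 [370.2, 254.8, 389.6, 264.5] med [ 0.526 -0.015  0.016] lo [ 0.519 -0.041  0.005] hi [0.545 0.005 0.02 ]
readout_grip 0.24 [445.7, 231.5, 472.4, 251.8] med [ 0.496 -0.217  0.032] lo [ 0.48  -0.251 -0.   ] hi [ 0.524 -0.199  0.0
[... 753 characters left out ...]
e 0.56 [337.4, 199.8, 404.1, 252.7] med [ 0.597 -0.022  0.026] lo [ 0.53  -0.104  0.012] hi [0.656 0.061 0.035]
readout_grip 0.45 [363.3, 243.9, 380.6, 251.7] med [ 0.532 -0.02   0.016] lo [ 0.522 -0.044  0.009] hi [0.543 0.003 0.024]
dish 0.87 [212.3, 282.7, 257.3, 310.7] med [0.422 0.325 0.004] lo [ 0.389  0.272 -0.004] hi [0.455 0.376 0.025]
lemon 0.78 [441.5, 247.2, 465.2, 268.7] med [ 0.507 -0.225  0.043] lo [ 0.483 -0.256  0.003] hi [ 0.534 -0.201  0.055]
salt_shaker 0.74 [260.1, 220.6, 274.0, 239.7] med [0.573 0.238 0.078] lo [0.56  0.221 0.019] hi [0.595 0.258 0.093]
drinking_glass 0.82 [137.8, 270.6, 178.9, 306.4] med [0.44  0.503 0.09 ] lo [0.406 0.476 0.006] hi [0.473 0.543 0.098]
```

Run:
```python
import cv2,numpy as np
a=cv2.imread("pics/top0.png")[180:330,120:490]; b=cv2.imread("pics/scene0.png")[170:370,120:490]
cv2.imwrite("pics/topc.png",cv2.resize(a,None,fx=2.16,fy=2.16,interpolation=3)); cv2.imwrite("pics/scenec.png",cv2.resize(b,None,fx=2.16,fy=2.16,interpolation=3))
```

```text
(no output)
```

View pics/topc.png

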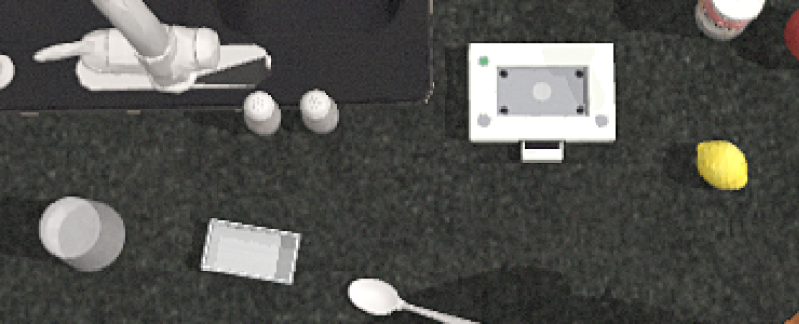

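View pics/scenec.png

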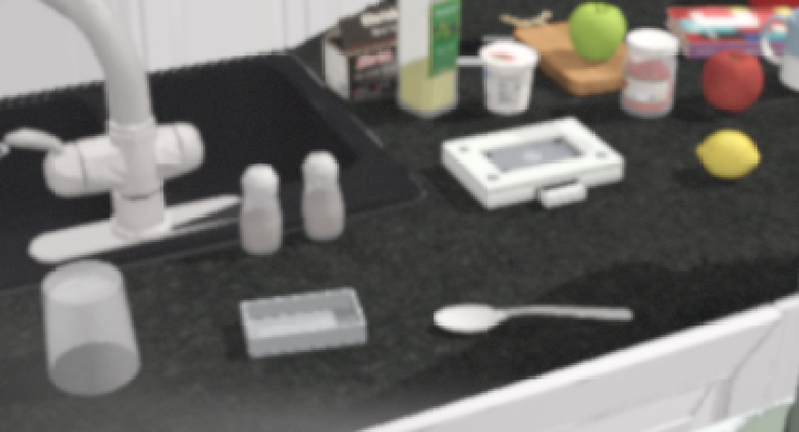

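```bash
cat >> h.py <<'E'
def plane(f,uv,z):
    n=cv2.undistortPoints(np.asarray(uv,float).reshape(-1,1,2),f["camera_matrix"],np.array(f["distortion"]))[:,0]
    d=np.c_[n,np.ones(len(n))]@f["R"]; o=-f["R"].T@f["t"]
    return (o+d*((z-o[2])/d[:,2])[:,None])[:,:2]
def rect(P):
    (c,s,a)=cv2.minAreaRect(P.astype(np.float32)); 
    return np.round(c,4),np.round(s,4),round(a,1)
def rectify(f,z,x0,x1,y0,y1,res=0.0005):
    "plane z seen from above: row grows with x, column with y"
    xs=np.arange(x0,x1,res); ys=np.arange(y0,y1,res); X,Y=np.meshgrid(xs,ys,indexing="ij")
    p,_=cv2.projectPoints(np.stack([X.ravel(),Y.ravel(),0*X.ravel()+z],1),cv2.Rodrigues(f["R"])[0],f["t"],f["camera_matrix"],np.array(f["distortion"]))
    m=p.reshape(*X.shape,2).astype(np.float32)
    return cv2.remap(f["pixels"],m[...,0],m[...,1],cv2.INTER_CUBIC)[:,:,::-1]
E
python3 - <<'E'
from h import *
for c in ("top","scene"):
    f=grab_frame(c)
    g=rectify(f,0.028,0.49,0.69,-0.13,0.09)
    w=(g.min(2)>150).astype(np.uint8)
    k=cv2.morphologyEx(w,cv2.MORPH_OPEN,np.ones((61,61)))if 0 else w
    v,u=np.nonzero(w); print(c,"white",rect(np.c_[0.49+v*.0005,-0.13+u*.0005]))
    out=[g]
    g2=rectify(f,0.020,0.35,0.48,0.24,0.40); 
    w=(g2.min(2)>95).astype(np.uint8); v,u=np.nonzero(w); print("dish",rect(np.c_[0.35+v*.0005,0.24+u*.0005]))
    W=np.zeros((400,780,3),np.uint8); W[:400,:440]=g[:400,:440]; W[:260,450:770]=g2[:260,:320]
    cv2.imwrite(f"pics/r_{c}.png",W)
    for n in ["scale","dish"]:
        r=regions_of(n,c)[0]; P=pts(f,r["mask"]); 
        if n=="scale": P=P[(P[:,2]>.024)&(P[:,2]<.034)]; print("sc",rect(P[:,:2]))
        else: print("dish m",rect(P[P[:,2]>.012][:,:2]))
E
```

```text
top white (array([ 0.5888, -0.0215]), array([0.1725, 0.1415]), 88.8)
dish (array([0.4192, 0.323 ]), array([0.1107, 0.0622]), 79.1)
sc (array([ 0.5924, -0.0223]), array([0.1705, 0.1337]), 89.3)
dish m (array([0.4204, 0.3235]), array([0.1063, 0.0586]), 79.3)
scene white (array([ 0.5763, -0.0127]), array([0.1913, 0.1742]), 88.8)
dish (array([0.4085, 0.3281]), array([0.1126, 0.0923]), 79.0)
sc (array([ 0.6001, -0.02  ]), array([0.1739, 0.1211]), 89.1)
dish m (array([0.4207, 0.3258]), array([0.1071, 0.0659]), 78.9)
```

View pics/r_top.png

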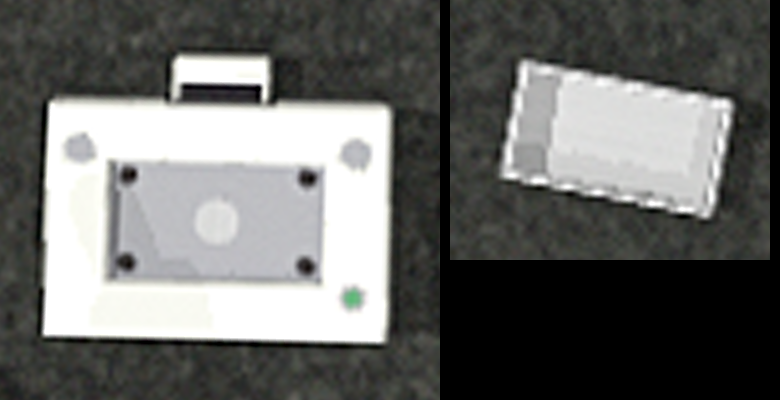

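View pics/r_scene.png

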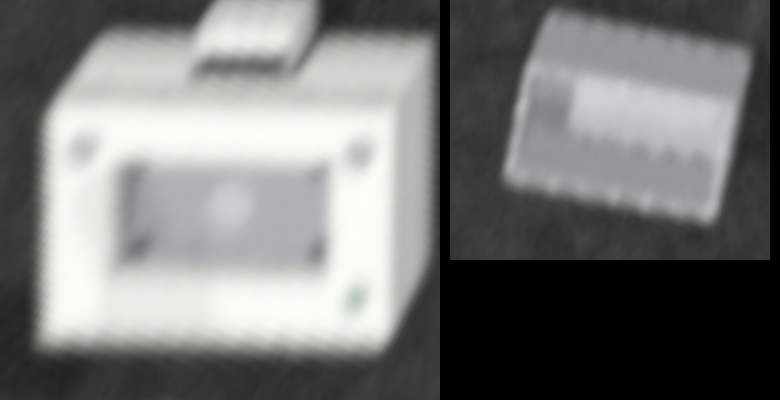

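The top view shows the scale centred near (0.602, -0.022) with yaw about -0.02 and the tongue at the front. The dish is at about (0.420, 0.324), turned about 11°. The area in front of the scale is clear. First I move over the readout.

Request:
play_rows([
  [[0,0,0],[0,0,0.9],-1],
  [[0,0,0],[0,0,0.9],-1],
  [[0,0,0],[0,0,0.9],-1],
  [[0.5,-1,0],[0,0,0],-1],
  [[0.5,-1,0],[0,0,0],-1],
  [[0.5,-1,0],[0,0,0],-1],
  [[0.5,-1,0],[0,0,0],-1],
  [[0.5,-1,0],[0,0,0],-1],
  [[0.5,-1,0],[0,0,0],-1],
  [[0.5,-1,0],[0,0,0],-1],
  [[0.5,-1,0],[0,0,0],-1],
  [[0.5,-1,0],[0,0,0],-1],
  [[0.5,-1,0],[0,0,0],-1],
  [[0.5,-1,0],[0,0,0],-1],
  [[0.5,-1,0],[0,0,0],-1],
  [[0.5,-1,0],[0,0,0],-1],
  [[0.5,-1,0],[0,0,0],-1],
  [[0.5,-1,0],[0,0,0],-1],
  [[0.5,-1,0],[0,0,0],-1],
  [[0.5,-1,0],[0,0,0],-1],
], newtons=30)

```text
clock: 3.6
position: [0.4565, -0.1565, 0.2454]
tool_rot: [3.141, -0.0, -0.017]
force: [0.3, -0.0, 0.4]
grip_width: 0.0853
finger_force: 0.0
```

Request:
play_rows([
  [[0.5,-1,0],[0,0,0],-1],
  [[0.5,-1,0],[0,0,0],-1],
  [[0.5,-1,0.5],[0,0,0],-1],
  [[0.5,-1,1],[0,0,0],-1],
  [[0.5,-1,1],[0,0,0],-1],
  [[0.27,-0.5,1],[0,0,0],-1],
  [[0,0,1],[0,0,0],-1],
  [[0,0,1],[0,0,0],-1],
  [[0,0,1],[0,0,0],-1],
  [[0,0,1],[0,0,0],-1],
  [[0,0,0.5],[0,0,0],-1],
  [[0,0,0.3],[0,0,0],-1],
  [[0,0,0],[0,0,0],-1],
])

```text
clock: 5.22
position: [0.5278, -0.021, 0.0379]
tool_rot: [3.142, 0.0, -0.017]
force: [-0.1, 0.9, 0.8]
grip_width: 0.0854
finger_force: 0.0
```

Run:
```python
from h import *
print(bot.observe()["position"])
f=grab_frame("scene"); K=f["pixels"][190:290,310:450]
cv2.imwrite("pics/s1.png",cv2.resize(K[:,:,::-1],None,fx=5,fy=5,interpolation=3))
```

```text
[ 0.52779389 -0.02101766  0.03788919]
```

View pics/s1.png

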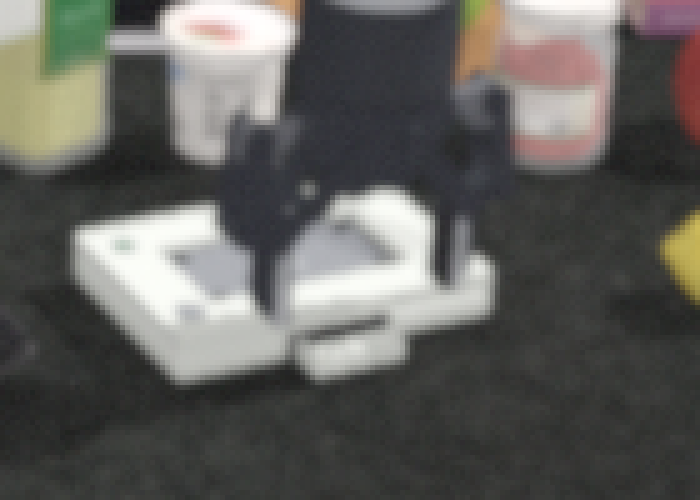

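Fingers straddle the tongue (about pixel (355,350) in the crop). Next I lower, grip and pull.

Request:
play_rows([
  [[0,0,0.4],[0,0,0],-1],
  [[0,0,0.42],[0,0,0],-1],
  [[0,0,0],[0,0,0],0],
  [[0,0,0],[0,0,0],0.6],
  [[0,0,0],[0,0,0],1],
  [[0,0,0],[0,0,0],1],
  [[0,0,0],[0,0,0],1],
  [[0,0,0],[0,0,0],1],
])

```text
clock: 6.28
position: [0.5277, -0.0209, 0.0175]
tool_rot: [-3.141, -0.0, -0.017]
force: [-2.1, 2.0, 6.5]
grip_width: 0.0473
finger_force: 33.6
```

Request:
play_rows([
  [[-0.2,0,0],[0,0,0],1],
  [[-0.3,0,0],[0,0,0],1],
  [[-0.3,0,0],[0,0,0],1],
  [[-0.3,0,0],[0,0,0],1],
  [[-0.3,0,0],[0,0,0],1],
  [[-0.25,0,0],[0,0,0],1],
  [[-0.1,0,0],[0,0,0],1],
  [[-0.1,0,0],[0,0,0],1],
  [[0,0,0],[0,0,0],1],
])

```text
clock: 7.4
position: [0.4826, -0.0199, 0.0176]
tool_rot: [-3.141, -0.003, -0.017]
force: [6.9, 2.3, -0.5]
grip_width: 0.0469
finger_force: 32.9
```

Request:
play_rows([
  [[0,0,0],[0,0,0],-0.5],
  [[0,0,0],[0,0,0],-1],
  [[0,0,0],[0,0,0],-1],
  [[0,0,-0.3],[0,0,0],-1],
  [[0,0,-1],[0,0,0],-1],
  [[0,0,-1],[0,0,0],-1],
  [[0,0,-1],[0,0,0],-1],
  [[0,0,-1],[0,0,0],-1],
])

```text
clock: 8.4
position: [0.4814, -0.0203, 0.1261]
tool_rot: [3.142, -0.0, -0.017]
force: [0.5, -0.1, 0.4]
grip_width: 0.0855
finger_force: 0.0
```

Run:
```python
from h import *
o=bot.observe(); print(o["position"],o["qpos"].round(3),o["tool_rot"])
f=grab_frame("scene")
for r in regions_of("readout_grip","scene")[:1]:
    P=pts(f,r["mask"]); print(r["p"],np.percentile(P,[2,50,98],0).round(4))
for r in regions_of("scale","scene")[:1]:
    P=pts(f,r["mask"]); print(r["p"],np.percentile(P,[2,50,98],0).round(4))
```

```text
[ 0.48135412 -0.0203085   0.12613161] [ 0.025  0.481 -0.137  2.068  0.112  0.599 -1.778] [ 3.14157503e+00 -2.51827304e-04 -1.72785263e-02]
0.92 [[ 0.4756 -0.0411  0.006 ]
 [ 0.5022 -0.0145  0.016 ]
 [ 0.5417  0.0063  0.0198]]
0.82 [[ 0.4785 -0.1012  0.0063]
 [ 0.5748 -0.0127  0.0221]
 [ 0.6562  0.0653  0.0288]]
```

Request:
play_rows([
  [[0,0,-0.2],[0,0,-1],-1],
  [[0,0,0],[0,0,-1],-1],
  [[0,0,0],[0,0,-1],-1],
  [[0,0,0],[0,0,-1],-1],
  [[0,0,0],[0,0,-1],-1],
  [[0,0,0],[0,0,-1],-1],
  [[0,0,0],[0,0,-1],-1],
  [[0,0,0],[0,0,-1],-1],
  [[0,0,0],[0,0,-1],-1],
  [[0,0,0],[0,0,-0.3],-1],
  [[1,-0.385,0],[0,0,0],-1],
  [[1,-0.385,0],[0,0,0],-1],
  [[1,-0.385,0],[0,0,0],-1],
  [[1,-0.385,0],[0,0,0],-1],
  [[1,-0.385,0],[0,0,0],-1],
  [[1,-0.385,0],[0,0,0],-1],
  [[1,-0.385,0],[0,0,0],-1],
  [[1,-0.385,0],[0,0,0],-1],
  [[1,-0.385,0],[0,0,0],-1],
  [[1,-0.385,0],[0,0,0],-1],
])

```text
clock: 11.05
position: [0.4346, 0.2444, 0.1295]
tool_rot: [-3.141, 0.0, 1.375]
force: [-0.1, -0.0, -0.0]
grip_width: 0.085
finger_force: 0.0
```

Request:
play_rows([
  [[1,-0.39,0],[0,0,0],-0.36],
  [[1,-0.39,0.5],[0,0,0],-0.36],
  [[1,-0.4,1],[0,0,0],-0.36],
  [[0,0,0.4],[0,0,0],-0.36],
  [[0,0,0],[0,0,0],-0.36],
])

```text
clock: 11.68
position: [0.42, 0.3221, 0.0815]
tool_rot: [-3.141, 0.002, 1.377]
force: [0.1, -0.4, 0.3]
grip_width: 0.0582
finger_force: 0.0
```

Run:
```python
from h import *
o=bot.observe(); print(o["position"],o["grip_width"],o["tool_rot"])
f=grab_frame("scene"); m=np.ones((480,640),bool); P=pts(f,m).reshape(-1,3)
c=o["position"]; y=o["tool_rot"][2]; ty=np.array([np.sin(y),-np.cos(y),0]); tx=np.array([np.cos(y),np.sin(y),0])
d=P-c; a=d@ty; b=d@tx
for s in(-1,1):
    k=(abs(b)<.016)&(a*s>.02)&(a*s<.06)&(P[:,2]>.026)&(P[:,2]<.12); Z=np.sort(P[k,2]); print(s,k.sum(),Z[:8].round(4), "rel",np.round(c[2]-Z[:5],4), a[k].min(),a[k].max())
cv2.imwrite("pics/s2.png",cv2.resize(f["pixels"][200:360,190:340,::-1],None,fx=3.7,fy=3.7,interpolation=3))
```

```text
[0.42004095 0.32205769 0.08154885] 0.05815203719305552 [-3.14058309e+00  1.64670543e-03  1.37666656e+00]
-1 183 [0.0719 0.0721 0.0728 0.0729 0.0732 0.0733 0.0734 0.0734] rel [0.0096 0.0094 0.0088 0.0086 0.0083] -0.05841088383368056 -0.029013164796521516
1 55 [0.0737 0.0748 0.0754 0.0757 0.0758 0.0764 0.0776 0.0779] rel [0.0078 0.0068 0.0061 0.0058 0.0058] 0.025931449941368596 0.044321474076565545
```

View pics/s2.png

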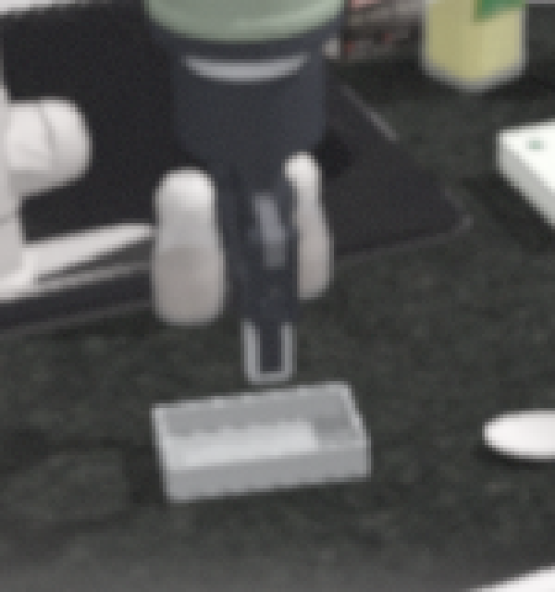

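The fingers (tip at about (270,380) in the crop) hang centred over the dish, with tips about 9.5 mm ahead of the TCP at this opening. I open, descend, grip and lift.

Request:
play_rows([
  [[0.09,0,0],[0,0,0],-0.9],
  [[0,0,0],[0,0,0],-0.9],
  [[0,0,1],[0,0,0],-0.9],
  [[0,0,1],[0,0,0],-0.9],
  [[0,0,0.35],[0,0,0],-0.9],
  [[0,0,0.15],[0,0,0],-0.9],
  [[0,0,0],[0,0,0],-0.5],
  [[0,0,0],[0,0,0],-0.3],
  [[0,0,0],[0,0,0],0],
  [[0,0,0],[0,0,0],0.5],
  [[0,0,0],[0,0,0],1],
  [[0,0,0],[0,0,0],1],
], newtons=30)

```text
clock: 13.22
position: [0.4211, 0.3253, 0.0207]
tool_rot: [3.141, -0.001, 1.378]
force: [-1.7, -2.2, 7.1]
grip_width: 0.0569
finger_force: 31.6
```

Request:
play_rows([
  [[0,0,-0.3],[0,0,0],1],
  [[0,0,-0.7],[0,0,0],1],
  [[0,0,-1],[0,0,0],1],
  [[0,0,-1],[0,0,0],1],
  [[0,0,-1],[0,0,-0.6],1],
  [[0,0,-1],[0,0,-0.57],1],
  [[-0.5,0,0],[0,0,0],1],
  [[-0.8,0.2,0],[0,0,0],1],
  [[-0.8,0.4,0],[0,0,0],1],
  [[-0.8,0.4,0],[0,0,0],1],
  [[-0.8,0.4,0],[0,0,0],1],
  [[-0.8,0.4,0],[0,0,0],1],
  [[-0.8,0.4,0],[0,0,0],1],
  [[-0.8,0.4,0],[0,0,0],1],
  [[-0.8,0.4,0],[0,0,0],1],
  [[-0.8,0.4,0],[0,0,0],1],
  [[-0.8,0.4,0],[0,0,0],1],
  [[-0.8,0.4,0],[0,0,0],1],
  [[-0.8,0.4,0],[0,0,0],1],
  [[-0.8,0.4,0],[0,0,0],1],
])

```text
clock: 15.72
position: [0.5407, 0.049, 0.1447]
tool_rot: [-3.141, 0.0, 1.552]
force: [0.5, -0.3, -0.9]
grip_width: 0.0572
finger_force: 33.1
```

Request:
play_rows([
  [[-0.8,0.7,0],[0,0,0],1],
  [[-0.8,0.7,0],[0,0,0],1],
  [[-0.8,0.7,0],[0,0,0],1],
  [[-0.39,0.41,0.5],[0,0,0],1],
  [[0,0,1],[0,0,0],1],
  [[0,0,1],[0,0,0],1],
  [[0,0,0.6],[0,0,0],1],
  [[0,0,0],[0,0,0],1],
])

```text
clock: 16.73
position: [0.6018, -0.0202, 0.0663]
tool_rot: [-3.14, -0.0, 1.553]
force: [0.2, -0.2, -0.6]
grip_width: 0.0574
finger_force: 33.0
```

Run:
```python
from h import *
o=bot.observe(); print(o["position"],o["tool_rot"][2],o["force"])
z=o["position"][2]
ims=[]
for c in("scene","top"):
    f=grab_frame(c); 
    rs=regions_of("dish",c)
    if rs:
        P=pts(f,rs[0]["mask"]); P=P[(P[:,2]>z-.012)&(P[:,2]<z+.006)]
        print(c,rs[0]["p"],len(P),rect(P[:,:2]),np.percentile(P,[2,98],0).round(4))
    ims.append(f["pixels"][190:280,310:430] if c=="scene" else f["pixels"][185:275,310:430])
cv2.imwrite("pics/s3.png",cv2.resize(np.hstack(ims)[:,:,::-1],None,fx=3.3,fy=3.3,interpolation=3))
```

```text
[ 0.6017664  -0.02016038  0.0662545 ] 1.5534908607080042 [ 0.15834666 -0.21592995 -0.5894679 ]
scene 0.77 329 (array([ 0.6015, -0.0195]), array([0.1102, 0.0666]), 87.0) [[ 0.5691 -0.0719  0.0544]
 [ 0.6326  0.034   0.0663]]
top 0.79 108 (array([ 0.6022, -0.0212]), array([0.1027, 0.0589]), 87.7) [[ 0.5735 -0.0692  0.0544]
 [ 0.6317  0.0305  0.0715]]
```

View pics/s3.png

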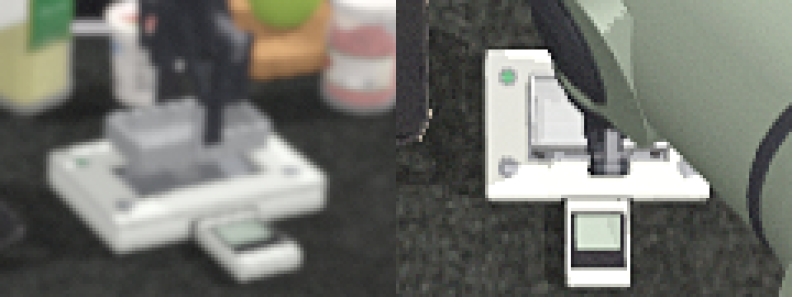

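Readout is out with its display showing, and the dish hangs level over the recess. I nudge -1 mm in y and lower gently while watching the force.

Request:
play_rows([
  [[-0.04,0,0.3],[0,0,0],1],
  [[0,0,0.2],[0,0,0],1],
  [[0,0,0.12],[0,0,0],1],
  [[0,0,0.08],[0,0,0],1],
  [[0,0,0.06],[0,0,0],1],
  [[0,0,0],[0,0,0],1],
])

```text
clock: 17.68
position: [0.6025, -0.0214, 0.0482]
tool_rot: [-3.142, -0.0, 1.553]
force: [-0.4, 0.0, -0.9]
grip_width: 0.0569
finger_force: 33.1
```

Request:
play_rows([
  [[0,0,0.06],[0,0,0],1],
  [[0,0,0.04],[0,0,0],1],
  [[0,0,0],[0,0,0],1],
])

```text
clock: 18.05
position: [0.6025, -0.0215, 0.0457]
tool_rot: [-3.142, -0.0, 1.553]
force: [-0.4, 0.1, -2.1]
grip_width: 0.0572
finger_force: 33.1
```

Already 3 mm below the scale's top edge without contact, so it is entering the recess.

Request:
play_rows([
  [[0,0,0.06],[0,0,0],1],
  [[0,0,0.04],[0,0,0],1],
  [[0,0,0],[0,0,0],1],
])

```text
clock: 18.42
position: [0.6025, -0.0214, 0.0432]
tool_rot: [-3.141, -0.0, 1.553]
force: [0.5, 0.2, -0.5]
grip_width: 0.0571
finger_force: 33.1
```

Request:
play_rows([
  [[0,0,0.03],[0,0,0],1],
  [[0,0,0.03],[0,0,0],1],
  [[0,0,0],[0,0,0],1],
])

```text
clock: 18.8
position: [0.6026, -0.0214, 0.0427]
tool_rot: [3.141, 0.0, 1.553]
force: [-6.5, -0.2, 16.5]
grip_width: 0.0567
finger_force: 34.9
```

Request:
play_rows([
  [[0,0,-0.04],[0,0,0],1],
  [[0,0,0],[0,0,0],-0.4],
  [[0,0,0],[0,0,0],-0.6],
  [[0,0,0],[0,0,0],-0.8],
  [[0,0,-0.3],[0,0,0],-0.9],
  [[0,0,-1],[0,0,0],-1],
  [[0,0,-1],[0,0,0],-1],
  [[0,0,-1],[0,0,0],-1],
  [[-1,0,-0.8],[0,0,0],-1],
  [[-1,0,0],[0,0,0],-1],
  [[-1,0,0],[0,0,0],-1],
  [[-1,0,0],[0,0,0],-1],
  [[-1,-0.5,0],[0,0,0],-1],
  [[-1,-0.5,0],[0,0,0],-1],
  [[-1,-0.5,0],[0,0,0],-1],
])

```text
clock: 20.68
position: [0.5615, -0.1965, 0.1458]
tool_rot: [3.141, 0.0, 1.553]
force: [0.1, -0.2, 0.7]
grip_width: 0.0856
finger_force: 0.0
```

Run:
```python
from h import *
o=bot.observe(); print(o["position"],o["tool_rot"][2],o["qpos"].round(2))
for c in("scene","top"):
    f=grab_frame(c)
    for n in("dish","lemon"):
        rs=regions_of(n,c)
        if rs:
            P=pts(f,rs[0]["mask"]); print(c,n,rs[0]["p"],np.percentile(P,[2,50,98],0).round(4).tolist())
            if n=="dish":
                Q=P[(P[:,2]>.036)&(P[:,2]<.05)]; A=np.c_[Q[:,:2],np.ones(len(Q))]; print(rect(Q[:,:2]),"plane",np.linalg.lstsq(A,Q[:,2],rcond=None)[0])
            else:
                P=P[P[:,2]>.008]
                from scipy.optimize import least_squares
                def res(q):
                    cx,cy,a=q; d=P-[cx,cy,.0255]; u=d[:,0]*np.cos(a)+d[:,1]*np.sin(a); v=-d[:,0]*np.sin(a)+d[:,1]*np.cos(a)
                    return np.sqrt((u/.0345)**2+(v/.0265)**2+(d[:,2]/.0255)**2)-1
                b=min((least_squares(res,[.507,-.225,a],loss="soft_l1",f_scale=.1) for a in(-1.2,-.6,0,.6,1.2)),key=lambda r:r.cost); print("fit",b.x,b.cost)
    g=f["pixels"][170:290,310:490]
    if c=="top": g2=rectify(f,.042,.45,.69,-.30,.07,.001); cv2.imwrite("pics/t4.png",cv2.resize(g2,None,fx=2.1,fy=2.1))
```

```text
[ 0.56154902 -0.19654992  0.14579864] 1.553279343739879 [ 0.61  0.64 -0.54  1.75  0.42  0.87 -0.14]
scene dish 0.6 [[0.5698, -0.0746, 0.0209], [0.6121, -0.0222, 0.0311], [0.6343, 0.0327, 0.0425]]
(array([ 0.6012, -0.0203]), array([0.1119, 0.0651]), 88.3) plane [-0.00235276  0.00080405  0.04086557]
top dish 0.78 [[0.574, -0.0751, 0.0188], [0.6054, -0.0244, 0.0265], [0.6312, 0.0282, 0.0473]]
(array([ 0.6025, -0.0235]), array([0.105 , 0.0586]), 88.9) plane [0.00494824 0.01264412 0.03983772]
top lemon 0.64 [[0.4827, -0.2533, 0.0271], [0.5001, -0.2231, 0.0424], [0.5279, -0.2019, 0.0545]]
fit [ 0.5112791  -0.22859653 -2.6430065 ] 2.097266999011805
```

View pics/t4.png

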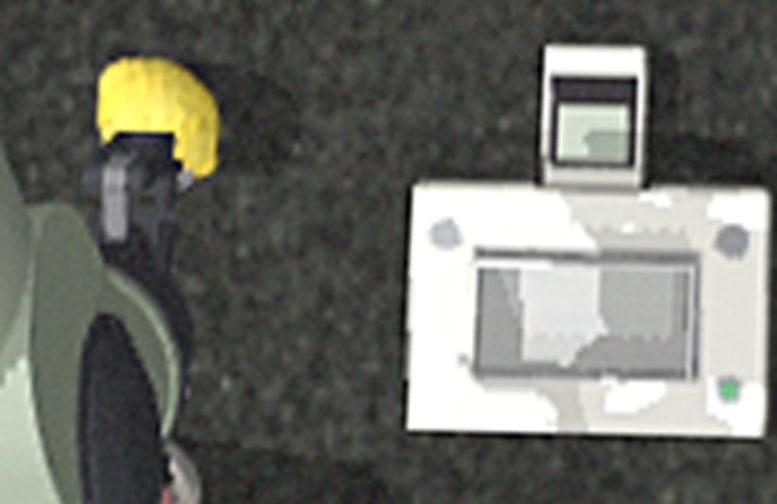

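Dish seated flat in the recess (rim rectangle at about (475–697, 250–378), even gaps), readout fully out. The lemon is half hidden by the hand, so I fit it from the first pictures.

Run:
```python
from h import *
for c in("top","scene"):
    f=grab_frame(c); f["pixels"]=cv2.imread(f"pics/{c}0.png")[:,:,::-1].copy()
    g=rectify(f,.0255,.44,.58,-.30,-.16).astype(int)  # bgr
    m=((g[...,2]-g[...,0])>60)&(g[...,1]-g[...,0]>40)
    n,l,s,ce=cv2.connectedComponentsWithStats(m.astype(np.uint8)); k=1+np.argmax(s[1:,4])
    v,u=np.nonzero(l==k); P=np.c_[.44+v*.0005,-.30+u*.0005]; h=cv2.convexHull(P.astype(np.float32))
    w,V=np.linalg.eigh(np.cov(P.T)); print(c,"cent",P.mean(0),"semi",2*np.sqrt(w),"axis",V[:,1],np.degrees(np.arctan2(V[1,1],V[0,1])),rect(P))
```

```text
top cent [ 0.50907346 -0.22935186] semi [0.02691958 0.0338822 ] axis [0.69538238 0.71863992] 45.94230386486981 (array([ 0.5088, -0.2291]), array([0.0593, 0.0578]), 87.3)
scene cent [ 0.51261557 -0.23095338] semi [0.03450521 0.06020964] axis [-0.73647309  0.67646684] 137.4318375257385 (array([ 0.512 , -0.2318]), array([0.0733, 0.1187]), 29.6)
```

Request:
play_rows([
  [[0,0,0],[0,0,1],-1],
  [[0,0,0],[0,0,1],-1],
  [[0,0,0],[0,0,1],-1],
  [[0,0,0],[0,0,1],-1],
  [[0,0,0],[0,0,1.0],-1],
  [[0,0,0],[0,0,0.12],-1],
  [[-0.8,-0.2,0],[0,0,0],-1],
  [[-0.8,-0.2,0],[0,0,0],-1],
  [[-0.78,-0.16,0],[0,0,0],-1],
  [[0,0,0.8],[0,0,0],-1],
  [[0,0,0.8],[0,0,0],-1],
  [[0,0,0],[0,0,0],-1],
])

```text
clock: 22.58
position: [0.5086, -0.2284, 0.1045]
tool_rot: [-3.14, 0.001, 0.785]
force: [-0.3, -0.2, 0.5]
grip_width: 0.0854
finger_force: 0.0
```

Request:
play_rows([
  [[0,0,0.8],[0,0,0],-1],
  [[0,0,0.8],[0,0,0],-1],
  [[0,0,0.8],[0,0,0],-1],
  [[0,0,0.36],[0,0,0],-1],
  [[0,0,0.2],[0,0,0],-1],
  [[0,0,0],[0,0,0],-0.6],
  [[0,0,0],[0,0,0],-0.4],
  [[0,0,0],[0,0,0],-0.2],
  [[0,0,0],[0,0,0],0.2],
  [[0,0,0],[0,0,0],0.6],
  [[0,0,0],[0,0,0],0.6],
], newtons=25)

```text
clock: 23.95
position: [0.5103, -0.228, 0.0322]
tool_rot: [3.141, -0.0, 0.785]
force: [-3.0, 1.4, 13.4]
grip_width: 0.0504
finger_force: 23.7
```

Request:
play_rows([
  [[0,0,-0.3],[0,0,0],0.6],
  [[0,0,-0.7],[0,0,0],0.6],
  [[0,0,-1],[0,0,0],0.6],
  [[0,0,-1],[0,0,-0.5],0.6],
  [[0,0,-1],[0,0,-0.9],0.6],
  [[0,0,0],[0,0,-0.9],0.6],
  [[0,0,0],[0,0,-0.9],0.6],
  [[0,0,0],[0,0,-0.9],0.6],
  [[0,0,0],[0,0,-0.9],0.6],
  [[0,0,0],[0,0,-0.12],0.6],
  [[0.6,0.2,0],[0,0,0],0.6],
  [[0.9,0.4,0],[0,0,0],0.6],
  [[0.9,0.4,0],[0,0,0],0.6],
  [[0.9,0.4,0],[0,0,0],0.6],
  [[0.9,0.4,0],[0,0,0],0.6],
  [[0.9,0.4,0],[0,0,0],0.6],
  [[0.9,0.4,0],[0,0,0],0.6],
  [[0.9,0.4,0],[0,0,0],0.6],
  [[0.9,0.4,0],[0,0,0],0.6],
  [[0,0,0],[0,0,0],0.6],
])

```text
clock: 26.45
position: [0.5989, -0.031, 0.1317]
tool_rot: [3.141, -0.001, 1.555]
force: [-0.8, -0.2, -0.1]
grip_width: 0.0502
finger_force: 26.3
```

Run:
```python
from h import *
o=bot.observe(); print(o["position"],o["tool_rot"],o["grip_width"])
for c in("scene","top"):
    f=grab_frame(c)
    rs=regions_of("lemon",c)
    for r in rs[:1]:
        P=pts(f,r["mask"]); print(c,r["p"],len(P),(np.percentile(P,[2,50,98],0)-o["position"]).round(4).tolist())
    if c=="scene": cv2.imwrite("pics/s5.png",cv2.resize(f["pixels"][160:290,300:460,::-1],None,fx=4,fy=4,interpolation=3))
```

```text
[ 0.59892148 -0.03097317  0.13167072] [ 3.14095705e+00 -1.25963138e-03  1.55467863e+00] 0.05019971883799859
scene 0.51 220 [[-0.0236, -0.0244, -0.0219], [-0.0112, 0.0188, -0.0011], [0.0068, 0.0332, 0.0171]]
top 0.54 519 [[-0.0248, -0.0409, -0.1139], [-0.0018, 0.0325, -0.1052], [0.0325, 0.06, -0.0081]]
```

View pics/s5.png

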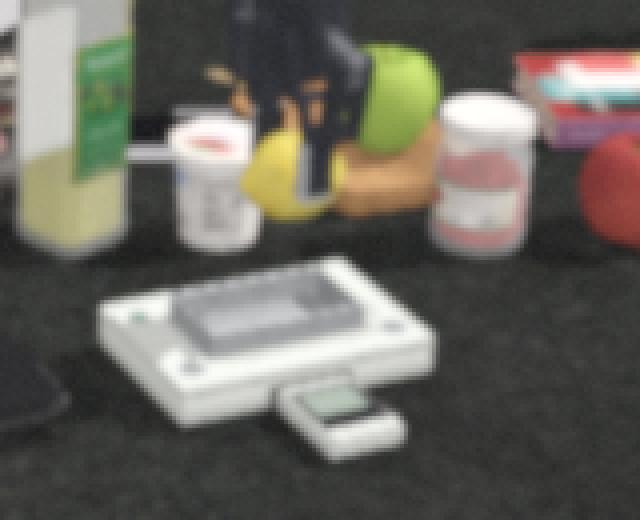

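Lemon is held level, long axis along the dish (crop x 245–345, y 130–220); the dish sits flat. Lowering.

Request:
play_rows([
  [[0.39,0.14,0],[0,0,0],0.6],
  [[0,0,0.8],[0,0,0],0.6],
  [[0,0,0.8],[0,0,0],0.6],
  [[0,0,0.6],[0,0,0],0.6],
  [[0,0,0.4],[0,0,0],0.6],
  [[0,0,0.2],[0,0,0],0.6],
  [[0,0,0],[0,0,0],0.6],
])

```text
clock: 27.52
position: [0.6021, -0.0248, 0.0612]
tool_rot: [-3.141, -0.0, 1.553]
force: [0.7, -0.6, -0.5]
grip_width: 0.0504
finger_force: 26.3
```

Request:
play_rows([
  [[0.12,0,0.06],[0,0,0],0.6],
  [[0,0,0.06],[0,0,0],0.6],
  [[0,0,0],[0,0,0],0.6],
])

```text
clock: 27.9
position: [0.6022, -0.0218, 0.0584]
tool_rot: [3.141, 0.0, 1.553]
force: [-1.0, 0.6, -2.0]
grip_width: 0.0502
finger_force: 26.3
```

Request:
play_rows([
  [[0,0,0.05],[0,0,0],0.6],
  [[0,0,0.04],[0,0,0],0.6],
  [[0,0,0],[0,0,0],0.6],
])

```text
clock: 28.28
position: [0.6023, -0.0218, 0.0567]
tool_rot: [3.141, 0.0, 1.553]
force: [-4.6, -1.1, 12.8]
grip_width: 0.0501
finger_force: 27.2
```

Contact at the expected height; I ease off, open slowly and withdraw.

Request:
play_rows([
  [[0,0,-0.03],[0,0,0],0.6],
  [[0,0,0],[0,0,0],-0.2],
  [[0,0,0],[0,0,0],-0.3],
  [[0,0,0],[0,0,0],-0.5],
  [[0,0,0],[0,0,0],-0.7],
  [[0,0,0],[0,0,0],-1],
  [[0,0,0],[0,0,0],-1],
  [[0,0,-0.5],[0,0,0],-1],
  [[0,0,-0.8],[0,0,0],-1],
  [[0,0,-0.8],[0,0,0],-1],
  [[0,0,-0.8],[0,0,0],-1],
  [[0,0,-0.8],[0,0,0],-1],
  [[-0.8,-0.5,0],[0,0,0],-1],
  [[-0.8,-0.5,0],[0,0,0],-1],
  [[-0.8,-0.5,0],[0,0,0],-1],
  [[-0.8,-0.5,0],[0,0,0],-1],
  [[-0.8,-0.5,0],[0,0,0],-1],
  [[-0.8,-0.5,0],[0,0,0],-1],
  [[0,0,0],[0,0,0],-1],
])

```text
clock: 30.65
position: [0.5244, -0.1421, 0.15]
tool_rot: [-3.141, 0.001, 1.551]
force: [0.2, -0.3, 0.5]
grip_width: 0.0852
finger_force: 0.0
```

Run:
```python
from h import *
ims=[]
for c in("scene","top"):
    f=grab_frame(c)
    for n in("lemon","dish","readout_grip"):
        for r in regions_of(n,c)[:1]:
            P=pts(f,r["mask"]); print(c,n,r["p"],np.percentile(P,[2,50,98],0).round(4).tolist())
    ims.append(f["pixels"][190:280,310:430] if c=="scene" else f["pixels"][185:275,310:430])
cv2.imwrite("pics/s6.png",cv2.resize(np.hstack(ims)[:,:,::-1],None,fx=3.3,fy=3.3,interpolation=3))
```

```text
scene lemon 0.57 [[0.5759, -0.0479, 0.0252], [0.588, -0.0118, 0.0581], [0.6216, 0.0116, 0.0742]]
scene dish 0.67 [[0.5695, -0.0742, 0.0219], [0.5782, -0.0018, 0.0328], [0.6325, 0.0323, 0.042]]
scene readout_grip 0.63 [[0.4758, -0.0435, 0.0054], [0.504, -0.0151, 0.0161], [0.5447, 0.006, 0.0195]]
top lemon 0.64 [[0.5794, -0.0509, 0.0532], [0.6001, -0.0218, 0.0679], [0.6256, 0.0068, 0.0782]]
top dish 0.96 [[0.5738, -0.075, 0.0193], [0.598, -0.0179, 0.0277], [0.6315, 0.0287, 0.0478]]
top readout_grip 0.73 [[0.4787, -0.0437, 0.0094], [0.5112, -0.0207, 0.0168], [0.5424, 0.0023, 0.0237]]
```

View pics/s6.png

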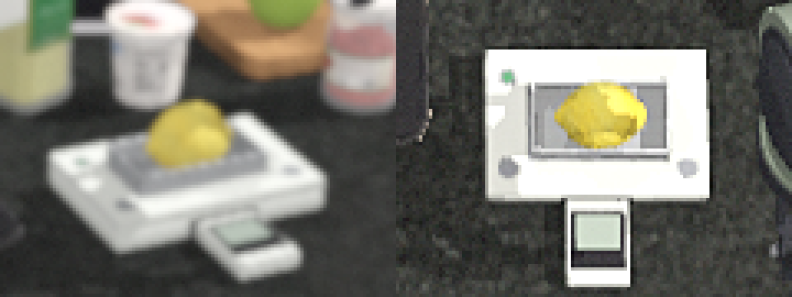

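The lemon lies centred in the dish (top view about (600,115)), with the dish flat in the recess, the readout fully out and the arm clear of everything.

```bash
python3 -c "
from workcell import bot
print(bot.job_done())"
```

```text
the job is handed in; nothing more can be done
None
```

The job is handed in: the readout is pulled out to its stop, the dish sits flat in the recess, and the lemon rests in the dish, finished at about 31 s of the 62 s allowed; the arm went nowhere near the bystanders, though I did not re-measure them afterwards.

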